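# Stopper the cell flask and hold its sprung tweezers at the marked gap

## Task

Take the rubber stopper with the upright sprung tweezers out of its white stand, set it upright in the neck of the open flask with its collar down on the rim, and let go so that the tweezers spring right open. Then squeeze the tweezers until both tips stand in front of the two dark marks on the little gauge behind them (a 12 mm gap), and finish while still holding that gap steady, so that a colleague can slip a keeper ring over the tips. Leave the foil-capped flask, the bottle, the tube rack and the pen where they are.

Things in the scene. Friction and masses are not known exactly. Their poses are not given: they have to be found in the camera images.
- holder: Loose stopper with tweezers, about 0.12 kg, upright in the stand, collar on the stand's top. Origin: centre of the collar's underside; z up along its axis. Below: tapered rubber plug, 23.6 mm across at the collar, 15 mm at the foot, 24 mm long. Collar: disc 38 mm across, z 0 to 6 mm; then a 12 x 20 mm steel block to z 20. Its yaw (y axis = line of squeezing) is within 0.6 rad of the world's.
- grip (a point): Point on the holder's axis midway between its two dark flat grip pads (12 mm wide in x, 14 mm high), 66 mm above the holder's origin; axes as the holder's. Width over the pads' outer faces: 49 mm sprung open, 36 mm at the marked gap, 30 mm at the internal stops, where the legs are rigid and the holder can be carried. Squeeze there: 1 N to begin, 6 N at the marked gap, 8 N at the stops.
- gauge (a point): Centre of the gauge fixed to the holder 10 mm behind the tips (holder x -10, z 86 mm): a white plate 20 mm wide in y, 16 mm high, on a thin post, with two dark upright marks, each 3 mm wide, centred 6 mm either side of the axis. The inner edges of the tips belong in front of the marks.
- tip_left (a point): Inner face of the left tweezer tip. Two sprung steel legs rise side by side from the steel block, left at the holder's +y, right at -y; each bows out to its grip pad and bends in again to its tip, 86 mm above the holder's origin. Tip gap: 30 mm open, 12 mm at the mark, 4 mm at the stops. The gap is its distance from tip_right. A tip moves 1.4 times as far as the pad.
- tip_right (a point): Inner face of the right (-y) tweezer tip.
- leg_left (a joint): Angle of the left leg, rad: 0 sprung open, 0.130 at the marked gap, 0.187 fully squeezed at its stop. Spring 2 N m/rad; the hinge is 16 mm above the holder's origin.
- leg_right (a joint): The same for the right leg. With both legs equally squeezed the gap is 12 mm at 0.130; one leg more and the other less by the same amount gives the same gap.
- flask_rim (a point): Centre of the mouth of the open conical glass flask, 105 mm above the table. The neck is 33 mm across outside, 27 mm bore, straight for 37 mm; the body widens to 72 mm at the table, on a dark foot ring 92 mm across fixed to the table. z up.
- stand: White block fixed to the table, 70 x 90 x 40 mm high (x, y, z), with one 28 mm hole through its middle. Origin: centre of its underside. The flask may stand on either side of the robot's centre line and the stand on the other.
- foil_flask: Bystander: conical flask, 72 mm wide, 116 mm high, mouth covered with crumpled foil. Origin: centre of its underside.
- reagent: Bystander: amber bottle 60 mm wide, 110 mm high. Origin: centre of its underside.
- tube_rack: Bystander: blue block 55 x 110 x 30 mm with small capped tubes, 45 mm high in all. Origin: centre of its underside.
- pen: Bystander: marker pen lying flat, 130 mm long, 13 mm thick, white with a blue cap. Origin: underside, 45 mm from the tail end.
Not all that is in view belongs to the job. What is shaped like the holder but purple or red is not meant.

How it is judged:
On the way:
1. the stopper sits in the flask neck, collar on the rim, let go, tweezers sprung open (z of holder in the frame of flask_rim between -0.003 and 0.003 m and horizontal distance between holder and flask_rim below 0.005 m and angle between holder's own z axis and vertical below 0.09 rad and contact force between the fingers and holder below 0.1 N and distance between tip_left and tip_right above 0.026 m), for 0.2 s.
At the end, for the whole second after the job is handed in: The stopper is seated in the flask (collar within 3 mm of the rim, centred within 5 mm, upright within 0.09 rad), the fingers press the tweezers (over 2 N), and the tip gap stays between 9 and 15 mm, both legs still (under 0.1 rad/s) (z of holder in the frame of flask_rim between -0.003 and 0.003 m and horizontal distance between holder and flask_rim below 0.005 m and angle between holder's own z axis and vertical below 0.09 rad and distance between tip_left and tip_right between 0.009 and 0.015 m and velocity of joint leg_left between -0.1 and 0.1 rad/s and velocity of joint leg_right between -0.1 and 0.1 rad/s and contact force between the fingers and holder above 2 N); the arm keeps its last pose, push and grip.
It fails at once if the foil-capped flask is displaced by more than 30 mm (distance of foil_flask from where it was at the start of the episode above 0.03 m).
It fails at once if the reagent bottle is displaced by more than 30 mm (distance of reagent from where it was at the start of the episode above 0.03 m).
It fails at once if the tube rack is displaced by more than 30 mm (distance of tube_rack from where it was at the start of the episode above 0.03 m).
It fails at once if the marker pen is displaced by more than 30 mm (distance of pen from where it was at the start of the episode above 0.03 m).
It also fails if it takes over 51 s, if anything falls off the work surface, if the arm or the gripper's body presses on something with over 40 N, if the wrist force passes 120 N, or if a joint passes its speed limit or range.

## Robot

A 6-joint arm with a two-finger parallel gripper is mounted at the origin on the work surface. World frame = base frame: x ahead of the robot, y to its left, z up, the work surface at z = 0. Lengths are in m, angles in rad, forces in N, time in s.
With the tool pointing down it reaches from about 0.35 to 0.975 m from the base axis. Payload 4.9 kg.
Tool frame: the origin (TCP) lies at the very end of the fingers, on their centre line; the grasp point (between the pads) lies 19 mm behind it (ctrl.grasp_offset is the distance from the TCP to the grasp point, in m); z points along the fingers, y is the line along which they close (so a half turn about z gives the same grasp; the last joint's range is limited). The gripper opens to 85 mm and grips with 20 to 120 N. Pads are 22 mm wide; open, the fingers measure 114 mm over their backs; the gripper's body (76 mm by 85 mm) begins 54 mm behind the grasp point. The pads swing forward as they close: fully open they stand 13 mm farther back than shut.
Start: joints at [-1.424, 0.053, 1.613, -0, 1.476, -0.119], TCP at [0.164, -0.603, 0.231] pointing down, gripper open.
Joint ranges: [-3.01, 3.01], [-1.01, 2.22], [0.06, 2.58], [-1.02, 4.17], [0.09, 2.62], [-3.14, 3.14]. Speed limits (rad/s): [2.57, 2.57, 3.14, 3.14, 3.14, 3.14].

## Interface

Orientations are given as a rotation vector (axis times angle).
In Python, from station import ctrl, optics gives the robot as it stands.
- The arm moves only by the shell command python3 -m handwheel 'ROWS' [OPENING] [FORCE]. ROWS is JSON, a list of rows, each an object of numbers: "tx", "ty", "tz": the shift along the tool's x, y, z in mm; "roll": the turn about the tool's z in rad. A call has 1 to 12 rows; each row shifts and turns the commanded pose from where the row before left it, along the tool's axes as they then stand; what a row does not reach is not made up. A row lasts 1/12 s, in which the tool goes at most 41.7 mm and 7.16 degrees, less where a joint would pass 70% of its speed; a pose out of reach is approached as far as the arm can. A call with a gripper value outside its range is refused whole. OPENING is the finger opening in mm, from 0 to 85.4, set as the call begins (- or left out, the last holds). The fingers move at their own pace and stop on an object; FORCE is the grip in N (left out, the last holds). Time passes only in rows, so rows that do not move let the fingers close. It gives the time, the measured TCP pose, the force, the opening and the grip force at its end, in the units of the state.
- ctrl.get_obs(): the state, without advancing time (a new reading comes with each control period).
- optics.get_image(name): name is "scene" or "top" or "wrist"; returns (picture, depth): 420x560x3 uint8, red, green, blue; 420x560 float32, m along the optical axis (not along the pixel's ray), 0 where there is no reading.
- optics.camera_params(name): a dict with "mtx" (3x3 intrinsics, pixels), "extrinsics" (4x4, takes a point from camera to world coordinates); the wrist camera has in their place "tool_from_camera" (4x4, takes a point from camera to tool coordinates, whose origin is the TCP and whose axes are the flange's). Camera axes: x right, y down, z forward; pixel columns grow to the right and rows downward; lengths in m; the calibration is good to about 2 mm. A picture is of the moment at which its call begins: read the wrist's pose just before it. camera_params takes no time and is no camera call.
- ctrl.finish_job(): hands the job in; it is judged then, once.
The state is a dict: "t": time; "q": joint angles; "dq": joint speeds; "effort": joint torques, N m; "tool_pos": TCP position; "tool_rot": TCP orientation; "contact_force": force on the tool from outside, world axes, zero at the start; "wrist_torque": the same for the moment, N m; "opening": finger opening in m; "grip_force": force on a finger pad.
Only numpy, scipy, OpenCV 4.12 (cv2) and the standard library are available. Lean on these libraries where they do the work, as an engineer would, in place of code of your own. Each camera call takes 0.05 s, during which the arm holds its last target. There are 200 camera calls.

## Working session

There is one attempt and no reset: what is moved stays moved. The work goes in short steps, Python scripts to look and compute and a shell command to move; the robot and the scene stay as the last step left them, time stands still between calls to the robot, and variables do not carry over. Pictures are saved under pics/ and viewed, at most 10 in all, crops included, and the job is handed in when it is done.

```bash
mkdir -p pics; ls
python3 - <<'E'
from station import ctrl, optics
import cv2,numpy as np
for n in ("scene","top"):
    im,d=optics.get_image(n); np.savez(f"pics/{n}0.npz",im=im,d=d)
    cv2.imwrite(f"pics/{n}0.png",im[:,:,::-1])
    p=optics.camera_params(n); print(n,np.round(p["mtx"],1).tolist(),np.round(p["extrinsics"],3).tolist())
o=ctrl.get_obs(); print(o["t"],o["tool_pos"],o["tool_rot"],o["opening"],ctrl.grasp_offset)
E
```

```text
pics
scene [[482.4, 0.0, 274.7], [0.0, 482.4, 207.6], [0.0, 0.0, 1.0]] [[0.571, 0.463, -0.677, 1.271], [0.82, -0.299, 0.487, -0.444], [0.023, -0.834, -0.551, 0.639], [0.0, 0.0, 0.0, 1.0]]
top [[388.7, 0.0, 281.2], [0.0, 388.7, 211.4], [0.0, 0.0, 1.0]] [[0.023, -0.998, 0.057, 0.538], [-1.0, -0.023, 0.01, 0.042], [-0.009, -0.057, -0.998, 0.981], [0.0, 0.0, 0.0, 1.0]]
0.1 [ 0.16409488 -0.60248031  0.2301622 ] [-3.11198203e+00 -4.16023617e-01 -6.90174258e-06] 0.08561320343134922 0.0187
```

View pics/scene0.png

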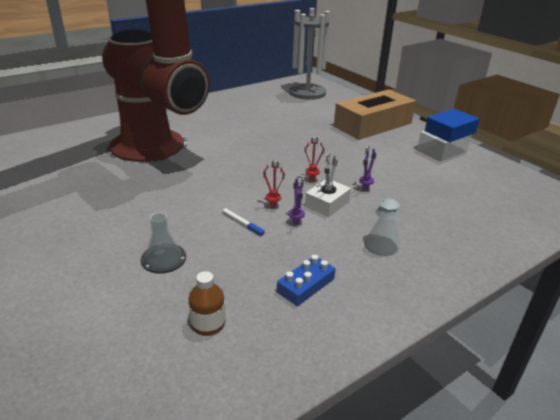

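View pics/top0.png

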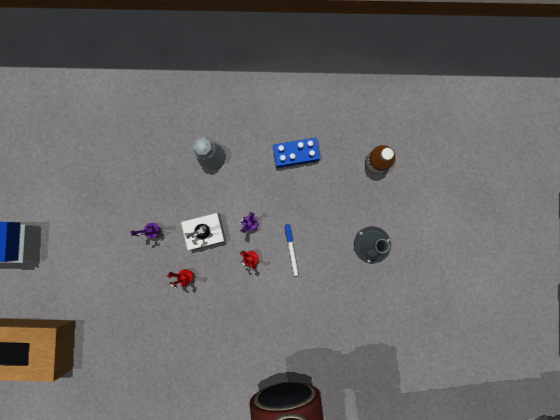

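The holder is the steel and dark one standing in the white stand (scene 330,185; top 203,232). The purple ones (top 150,231 and 249,223) and red ones (top 183,278 and 250,260) are decoys. The open flask is on the dark foot ring (top 372,245; scene 162,240), and the foil-capped one is at top 206,152. I'll measure these and confirm with a crop.

```bash
cat > h.py <<'E'
import numpy as np,cv2
from station import ctrl,optics
from scipy.spatial.transform import Rotation as R
def cloud(d,K,T):
    v,u=np.mgrid[:d.shape[0],:d.shape[1]]
    P=np.stack([(u-K[0,2])/K[0,0]*d,(v-K[1,2])/K[1,1]*d,d,np.ones_like(d)],-1)@T.T
    P=P[...,:3]; P[d<=0]=np.nan; return P
def world(n):
    z=np.load(f"pics/{n}0.npz"); p=optics.camera_params(n)
    return z["im"],cloud(z["d"],p["mtx"],p["extrinsics"])
E
python3 - <<'E'
from h import *
tiles=[]
for n,(u,v),(fu,fv) in (("scene",(330,185),(162,235)),("top",(203,232),(372,245))):
    im,P=world(n)
    for (a,b) in((u,v),(fu,fv)): tiles.append(cv2.resize(im[b-42:b+38,a-40:a+40,::-1],(300,300),interpolation=cv2.INTER_CUBIC))
    w=P[v-40:v+40,u-45:u+45].reshape(-1,3); c=im[v-40:v+40,u-45:u+45].reshape(-1,3).astype(int)
    s=w[(abs(w[:,2]-.04)<.006)&(c.min(1)>150)]
    r=cv2.minAreaRect((s[:,:2]*1000).astype(np.float32)); print(n,"stand",len(s),r,s[:,2].mean())
    cx=np.array(r[0])/1000
    sat=c.max(1)-c.min(1)
    m=(np.linalg.norm(w[:,:2]-cx,axis=1)<.045)&(w[:,2]>.05)&(sat<40)
    for lo in np.arange(.05,.14,.01):
        q=w[m&(w[:,2]>=lo)&(w[:,2]<lo+.01)]
        if len(q): print(round(lo,2),len(q),np.round(q.mean(0),4),np.round(q.min(0),3),np.round(q.max(0),3))
    f=P[fv-45:fv+40,fu-40:fu+40].reshape(-1,3)
    for lo in (.01,.03,.06,.08,.09,.1):
        q=f[(f[:,2]>lo)&(f[:,2]<lo+.01)]
        if len(q): print("flask",lo,len(q),np.round(np.median(q,0),4),np.round(q.min(0),3),np.round(q.max(0),3))
    fc=im[fv-45:fv+40,fu-40:fu+40].reshape(-1,3)
    q=f[(f[:,2]<.012)&(fc.max(1)<75)]; print("ring",len(q),cv2.minEnclosingCircle((q[:,:2]*1000).astype(np.float32)))
cv2.imwrite("pics/crop.png",np.vstack([np.hstack(tiles[:2]),np.hstack(tiles[2:])]))
E
```

```text
scene stand 408 ((539.3858642578125, 238.8121337890625), (71.11680603027344, 95.43748474121094), 15.869726181030273) 0.03859823631371853
0.05 36 [0.5426 0.2354 0.0556] [0.532 0.227 0.05 ] [0.552 0.248 0.06 ]
0.06 30 [0.5388 0.2388 0.0652] [0.531 0.224 0.06 ] [0.547 0.25  0.069]
0.07 24 [0.5385 0.2409 0.0752] [0.529 0.224 0.071] [0.549 0.254 0.08 ]
0.08 26 [0.5372 0.2425 0.0852] [0.527 0.22  0.08 ] [0.553 0.256 0.089]
0.09 31 [0.5402 0.2376 0.0953] [0.526 0.215 0.09 ] [0.555 0.261 0.1  ]
0.1 42 [0.5389 0.2397 0.1047] [0.522 0.213 0.101] [0.557 0.264 0.11 ]
0.11 33 [0.5418 0.2309 0.115 ] [0.526 0.212 0.11 ] [0.554 0.258 0.12 ]
0.12 33 [0.5345 0.2356 0.1236] [0.527 0.218 0.12 ] [0.55  0.255 0.13 ]
0.13 7 [0.531  0.2332 0.132 ] [0.528 0.225 0.131] [0.536 0.24  0.133]
flask 0.01 191 [ 0.5444 -0.1914  0.0149] [ 0.5   -0.219  0.01 ] [ 0.554 -0.144  0.02 ]
flask 0.03 157 [ 0.5378 -0.19    0.0346] [ 0.503 -0.209  0.03 ] [ 0.549 -0.153  0.04 ]
flask 0.06 98 [ 0.5294 -0.1857  0.0642] [ 0.506 -0.199  0.06 ] [ 0.537 -0.163  0.07 ]
flask 0.08 84 [ 0.5285 -0.1821  0.0858] [ 0.499 -0.197  0.08 ] [ 0
[... 912 characters left out ...]
252] [0.525 0.225 0.12 ] [0.548 0.258 0.13 ]
0.13 12 [0.5293 0.239  0.1346] [0.525 0.229 0.13 ] [0.535 0.255 0.138]
flask 0.01 115 [ 0.5211 -0.1585  0.0142] [ 0.475 -0.218  0.01 ] [ 0.556 -0.133  0.02 ]
flask 0.03 87 [ 0.5145 -0.1585  0.0345] [ 0.486 -0.2    0.03 ] [ 0.544 -0.147  0.04 ]
flask 0.06 52 [ 0.518  -0.1641  0.0647] [ 0.497 -0.19   0.06 ] [ 0.535 -0.157  0.07 ]
flask 0.08 30 [ 0.5156 -0.1764  0.0855] [ 0.5   -0.191  0.08 ] [ 0.53  -0.161  0.09 ]
flask 0.09 27 [ 0.5144 -0.1819  0.0958] [ 0.501 -0.19   0.091] [ 0.53  -0.161  0.1  ]
flask 0.1 70 [ 0.5169 -0.1764  0.1062] [ 0.499 -0.192  0.1  ] [ 0.531 -0.161  0.11 ]
ring 409 ((515.105224609375, -176.1898956298828), 46.29726028442383)
```

View pics/crop.png

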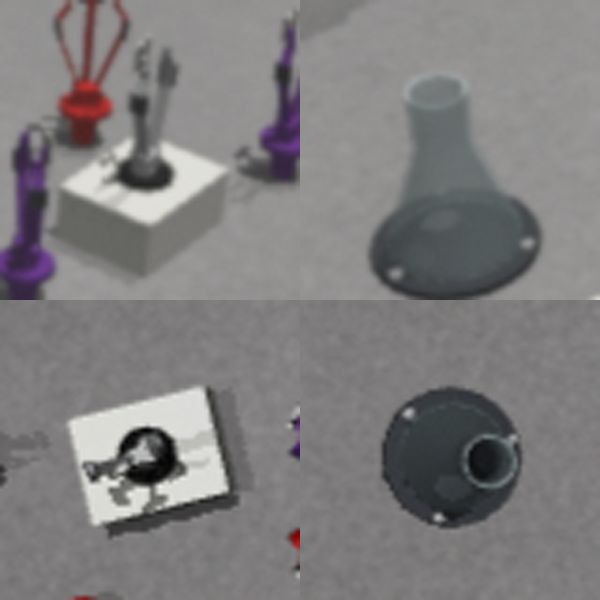

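The crop confirms it: the steel holder with a dark collar is in the white stand, and the open flask with its empty neck is on the foot ring. Next I'll get wrist views over the flask and then the stand.

```bash
cat >> h.py <<'E'
def go(p,yaw=None):
    """tool-axis shift (mm) and roll to bring TCP to p, tool y line at world angle pi/2+yaw"""
    o=ctrl.get_obs(); M=R.from_rotvec(o["tool_rot"]).as_matrix()
    print("t",round(o["t"],2),"tcp",np.round(o["tool_pos"],4),"z",np.round(M[:,2],4),"yline",round((np.arctan2(M[1,1],M[0,1])-np.pi/2+np.pi/2)%np.pi-np.pi/2,4),
      "F",np.round(o["contact_force"],2),"open",round(o["opening"]*1e3,2),"grip",round(o["grip_force"],2))
    d=M.T@(np.array(p)-o["tool_pos"])*1000
    s=""
    if yaw is not None:
        cur=np.arctan2(M[1,1],M[0,1])-np.pi/2
        s=-((yaw-cur+np.pi/2)%np.pi-np.pi/2)
    print("tx,ty,tz",np.round(d,1),"roll",s)
def shot(name):
    o=ctrl.get_obs(); im,d=optics.get_image("wrist"); c=optics.camera_params("wrist")
    T=np.eye(4); T[:3,:3]=R.from_rotvec(o["tool_rot"]).as_matrix(); T[:3,3]=o["tool_pos"]; T=T@c["tool_from_camera"]
    np.savez(f"pics/{name}.npz",im=im,d=d,K=c["mtx"],T=T); cv2.imwrite(f"pics/{name}.png",im[:,:,::-1])
    return im,d,c["mtx"],T
E
python3 - <<'E'
from h import *
c=optics.camera_params("wrist"); print(np.round(c["mtx"],1).tolist(),np.round(c["tool_from_camera"],3).tolist())
print(np.round(R.from_rotvec(ctrl.get_obs()["tool_rot"]).as_matrix(),3).tolist())
go([.45,-.178,.30],0.27); go([.47,.22,.30],.27)
E
```

```text
[[303.3, 0.0, 280.2], [0.0, 303.3, 210.9], [0.0, 0.0, 1.0]] [[-0.001, -0.966, -0.26, 0.066], [1.0, -0.001, -0.001, 0.001], [0.0, -0.26, 0.966, -0.142], [0.0, 0.0, 0.0, 1.0]]
[[0.965, 0.263, -0.0], [0.263, -0.965, 0.002], [0.0, -0.002, -1.0]]
t 0.1 tcp [ 0.1641 -0.6025  0.2302] z [-3.0e-04  1.9e-03 -1.0e+00] yline 0.2658 F [0.4  0.29 0.21] open 85.61 grip 0.0
tx,ty,tz [ 387.4 -334.6  -69.1] roll -0.004206745339550011
t 0.1 tcp [ 0.1641 -0.6025  0.2302] z [-3.0e-04  1.9e-03 -1.0e+00] yline 0.2658 F [0.4  0.29 0.21] open 85.61 grip 0.0
tx,ty,tz [ 511.2 -713.4  -68.3] roll -0.004206745339550011
```

```bash
python3 -m handwheel '[{"tx":10,"ty":-8,"tz":-8},{"tx":31,"ty":-23,"tz":-8},{"tx":31,"ty":-23,"tz":-8},{"tx":31,"ty":-23,"tz":-8},{"tx":31,"ty":-23,"tz":-8},{"tx":31,"ty":-23,"tz":-8},{"tx":31,"ty":-23,"tz":-8},{"tx":31,"ty":-23,"tz":-8},{"tx":31,"ty":-23},{"tx":31,"ty":-23},{"tx":31,"ty":-23},{"tx":31,"ty":-23}]'
python3 -m handwheel '[{"tx":31,"ty":-23},{"tx":31,"ty":-23},{"tx":22,"ty":-22},{"tx":10,"ty":-10},{"tx":0},{"tx":0}]'
python3 - <<'E'
from h import *
im,d,K,T=shot("w_flask"); P=cloud(d,K,T)
q=P[(abs(P[...,2]-.103)<.006)&(np.linalg.norm(P[...,:2]-[.517,-.178],axis=-1)<.03)]
print(len(q),q.mean(0)); print(cv2.minEnclosingCircle((q[:,:2]*1000).astype(np.float32)),cv2.minAreaRect((q[:,:2]*1000).astype(np.float32)))
go([.53,.24,.30],.27)
E
```

```text
0 [nan nan nan]
((0.0, 0.0), 0.0) ((0.0, 0.0), (0.0, 0.0), 0.0)
t 0.15 tcp [ 0.1641 -0.6026  0.2303] z [-2.0e-04  1.6e-03 -1.0e+00] yline 0.2658 F [ 0.07  0.33 -0.2 ] open 85.28 grip 0.0
tx,ty,tz [ 574.4 -717.   -68.4] roll -0.004232772921074712$[0]: bad value
$[0]: bad value
<stdin>:4: RuntimeWarning: Mean of empty slice.
  ret = um.true_divide(
```

View pics/w_flask.png

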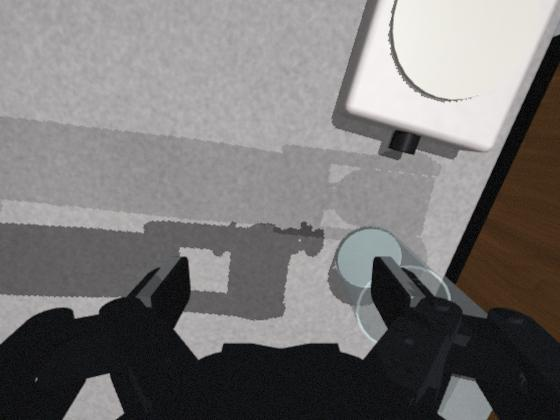

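The picture shows only the start position (a balance and a beaker), because the arm did not move: the rows were refused. I'll try again with all four keys in each row.

```bash
python3 -m handwheel '[{"tx":10.0,"ty":-8.0,"tz":-8.0,"roll":0.0}]'; python3 -m handwheel --help | head -20
```

```text
t: 0.23
tool_pos: [0.1707, -0.5921, 0.2368]
tool_rot: [-3.11, -0.413, 0.001]
contact_force: [0.2, 0.4, -0.8]
opening: 0.0851
grip_force: 0.0invalid input: not JSON, or not a number
```

```bash
python3 -m handwheel '[{"tx":31,"ty":-23,"tz":-8,"roll":0},{"tx":31,"ty":-23,"tz":-8,"roll":0},{"tx":31,"ty":-23,"tz":-8,"roll":0},{"tx":31,"ty":-23,"tz":-8,"roll":0},{"tx":31,"ty":-23,"tz":-8,"roll":0},{"tx":31,"ty":-23,"tz":-8,"roll":0},{"tx":31,"ty":-23,"tz":-8,"roll":0},{"tx":31,"ty":-23,"tz":0,"roll":0},{"tx":31,"ty":-23,"tz":0,"roll":0},{"tx":31,"ty":-23,"tz":0,"roll":0},{"tx":31,"ty":-23,"tz":0,"roll":0},{"tx":31,"ty":-23,"tz":0,"roll":0}]'
python3 -m handwheel '[{"tx":31,"ty":-23,"tz":0,"roll":0},{"tx":22,"ty":-22,"tz":0,"roll":0},{"tx":10,"ty":-10,"tz":0,"roll":0},{"tx":0,"ty":0,"tz":0,"roll":0},{"tx":0,"ty":0,"tz":0,"roll":0}]'
python3 - <<'E'
from h import *
im,d,K,T=shot("w_flask"); P=cloud(d,K,T)
q=P[(abs(P[...,2]-.103)<.006)&(np.linalg.norm(P[...,:2]-[.517,-.178],axis=-1)<.03)]
print(len(q),q.mean(0)); print(cv2.minEnclosingCircle((q[:,:2]*1000).astype(np.float32)),cv2.minAreaRect((q[:,:2]*1000).astype(np.float32)))
go([.53,.24,.30],.27)
E
```

```text
t: 1.23
tool_pos: [0.4589, -0.2261, 0.2961]
tool_rot: [3.113, 0.417, 0.001]
contact_force: [-0.4, -0.3, 0.3]
opening: 0.0852
grip_force: 0.0
t: 1.65
tool_pos: [0.5045, -0.158, 0.2956]
tool_rot: [3.113, 0.42, -0.0]
contact_force: [0.4, -0.2, -0.4]
opening: 0.0856
grip_force: 0.0
273 [ 0.51656487 -0.17802209  0.10370121]
((516.7025756835938, -177.8451385498047), 16.48362159729004) ((517.2015380859375, -177.9883575439453), (31.94610595703125, 31.31580924987793), 15.555010795593262)
t 1.7 tcp [ 0.5042 -0.1588  0.2956] z [-1.e-04 -4.e-04 -1.e+00] yline 0.2665 F [ 0.12 -0.54 -1.28] open 85.81 grip 0.0
tx,ty,tz [ 129.9 -377.9   -4.6] roll -0.0035014469257355074
```

```bash
python3 -m handwheel '[{"tx":6,"ty":-18,"tz":0,"roll":0},{"tx":12,"ty":-36,"tz":0,"roll":0},{"tx":12,"ty":-36,"tz":0,"roll":0},{"tx":12,"ty":-36,"tz":0,"roll":0},{"tx":12,"ty":-36,"tz":0,"roll":0},{"tx":12,"ty":-36,"tz":0,"roll":0},{"tx":12,"ty":-36,"tz":0,"roll":0},{"tx":12,"ty":-36,"tz":0,"roll":0},{"tx":12,"ty":-36,"tz":0,"roll":0},{"tx":12,"ty":-36,"tz":0,"roll":0},{"tx":12,"ty":-36,"tz":0,"roll":0},{"tx":4,"ty":-10,"tz":0,"roll":0}]'
python3 -m handwheel '[{"tx":0,"ty":0,"tz":0,"roll":0},{"tx":0,"ty":0,"tz":0,"roll":0},{"tx":0,"ty":0,"tz":0,"roll":0}]'
cat >> h.py <<'E'
def crop(im,K,T,X,name,s=5,r=55):
    c=np.linalg.inv(T)@np.r_[X,1]; u,v=(K@c[:3]/c[2])[:2].astype(int); u0,v0=max(u-r,0),max(v-r,0)
    cv2.imwrite(f"pics/{name}.png",cv2.resize(im[v0:v0+2*r,u0:u0+2*r,::-1],None,fx=s,fy=s,interpolation=cv2.INTER_CUBIC)); print("crop origin",u0,v0,"scale",s)
E
python3 - <<'E'
from h import *
im,d,K,T=shot("w_hold"); P=cloud(d,K,T)
c=im.astype(int)
s=P[(abs(P[...,2]-.04)<.006)&(c.min(-1)>150)&(np.linalg.norm(P[...,:2]-[.539,.24],axis=-1)<.07)]
print("stand",cv2.minAreaRect((s[:,:2]*1000).astype(np.float32)),s[:,2].mean())
near=(np.linalg.norm(P[...,:2]-[.539,.24],axis=-1)<.04)
for lo in np.arange(.05,.14,.01):
    q=P[near&(P[...,2]>=lo)&(P[...,2]<lo+.01)]
    if len(q)>5: print(round(lo,2),len(q),np.round(q.mean(0),4),np.round(q.min(0),3),np.round(q.max(0),3), np.round(cv2.minAreaRect((q[:,:2]*1000).astype(np.float32))[0],1),np.round(cv2.minAreaRect((q[:,:2]*1000).astype(np.float32))[1],1),cv2.minAreaRect((q[:,:2]*1000).astype(np.float32))[2])
crop(im,K,T,[.539,.24,.09],"c_hold")
go([.539,.24,.30],.27)
E
```

```text
t: 2.7
tool_pos: [0.5277, 0.2523, 0.2953]
tool_rot: [-3.112, -0.419, 0.0]
contact_force: [-0.1, -1.2, -0.6]
opening: 0.0855
grip_force: 0.0
t: 2.95
tool_pos: [0.5283, 0.2477, 0.2953]
tool_rot: [3.114, 0.413, -0.0]
contact_force: [-0.4, -0.4, -0.3]
opening: 0.0854
grip_force: 0.0
stand ((539.9509887695312, 240.37042236328125), (69.01029205322266, 90.38432312011719), 15.081061363220215) 0.03966062663223951
0.05 90 [0.5409 0.2409 0.0582] [0.53  0.232 0.05 ] [0.549 0.251 0.06 ] [540.1 239.9] [12.4 18.3] 27.351085662841797
0.06 82 [0.5397 0.2404 0.0637] [0.532 0.231 0.06 ] [0.548 0.25  0.07 ] [539.8 240.2] [12.2 19.1] 24.9029483795166
0.07 56 [0.539  0.2405 0.0753] [0.531 0.227 0.07 ] [0.549 0.256 0.08 ] [538.3 240.8] [10.2 28.2] 27.493295669555664
0.08 59 [0.5394 0.2406 0.085 ] [0.53  0.225 0.08 ] [0.552 0.259 0.09 ] [538.8 240. ] [10.5 36.8] 26.994760513305664
0.09 40 [0.5402 0.2408 0.0945] [0.531 0.223 0.09 ] [0.555 0.262 0.1  ] [539.9 239.8] [12.3 43.5] 26.90241813659668
0.1 41 [0.5411 0.241  0.106 ] [0.527 0.217 0.101] [0.556 0.265 0.11 ] [539.7 240.2] [12.3 50. ] 27.4777889251709
0.11 114 [0.5394 0.2392 0.1145] [0.523 0.216 0.11 ] [0.555 0.264 0.12 ] [538.  239.5] [14.4 50.2] 27.650482177734375
0.12 100 [0.5355 0.239  0.1245] [0.527 0.223 0.12 ] [0.55  0.258 0.13 ] [537.2 238.5] [12.8 37.2] 26.43461799621582
0.13 55 [0.5309 0.2362 0.1332] [0.526 0.227 0.13 ] [0.536 0.245 0.135] [531.  235.9] [ 2.5 19.8] 28.230838775634766
crop origin 233 125 scale 5
t 3.0 tcp [0.5283 0.2476 0.2954] z [ 1.e-04 -5.e-04 -1.e+00] yline 0.2633 F [ 0.29 -0.38  0.09] open 85.06 grip 0.0
tx,ty,tz [ 8.3 10.1 -4.6] roll -0.006696032774005545
```

View pics/c_hold.png

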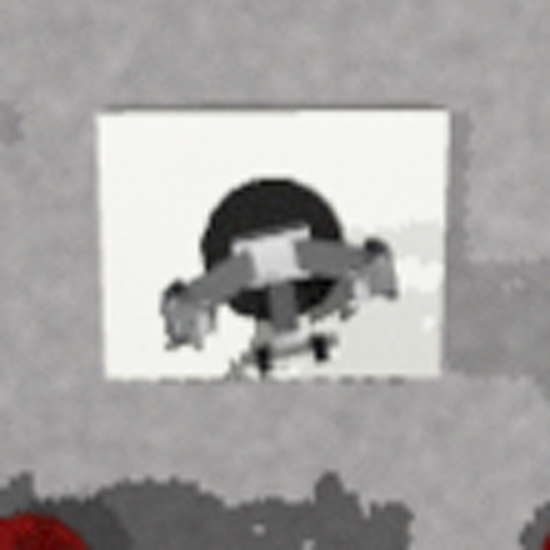

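The crop shows the holder in the stand hole: collar at crop (272,248), grip pads at (185,310) and (378,268), gauge with two marks at (295,350) on its -x side. From the depth data its axis is at (0.5398, 0.2403) with yaw 0.476. Flask rim is at (0.5168, -0.178).

```bash
python3 -m handwheel '[{"tx":0,"ty":0,"tz":0,"roll":-0.105},{"tx":0,"ty":0,"tz":0,"roll":-0.105},{"tx":0,"ty":0,"tz":0,"roll":0},{"tx":0,"ty":0,"tz":0,"roll":0}]' 66
python3 - <<'E'
from h import *
go([.5398,.2403,.087],.476)
E
```

```text
t: 3.33
tool_pos: [0.5282, 0.2482, 0.2955]
tool_rot: [3.055, 0.733, 0.0]
contact_force: [-0.1, 0.4, 0.5]
opening: 0.0661
grip_force: 0.0
t 3.33 tcp [0.5282 0.2482 0.2955] z [ 3.e-04 -1.e-04 -1.e+00] yline 0.4712 F [-0.08  0.37  0.47] open 66.11 grip 0.0
tx,ty,tz [  6.7  12.2 208.5] roll -0.004780327711827681
```

```bash
python3 -m handwheel '[{"tx":3.5,"ty":6,"tz":20,"roll":-0.005},{"tx":3.5,"ty":6,"tz":35,"roll":0},{"tx":0,"ty":0,"tz":35,"roll":0},{"tx":0,"ty":0,"tz":20,"roll":0},{"tx":0,"ty":0,"tz":0,"roll":0},{"tx":0,"ty":0,"tz":0,"roll":0},{"tx":0,"ty":0,"tz":0,"roll":0}]'
python3 - <<'E'
from h import *
go([.5398,.2403,.087],.476)
E
```

```text
t: 3.92
tool_pos: [0.5409, 0.2421, 0.1875]
tool_rot: [-3.052, -0.746, -0.005]
contact_force: [0.5, -0.9, 1.4]
opening: 0.0664
grip_force: 0.0
t 3.92 tcp [0.5409 0.2421 0.1875] z [ 2.9e-03  9.0e-04 -1.0e+00] yline 0.4793 F [ 0.53 -0.89  1.43] open 66.37 grip 0.0
tx,ty,tz [ -2.    1.  100.5] roll 0.0033346240993044063
```

```bash
python3 -m handwheel '[{"tx":-0.6,"ty":0.7,"tz":15,"roll":0},{"tx":0,"ty":0,"tz":25,"roll":0},{"tx":0,"ty":0,"tz":25,"roll":0},{"tx":0,"ty":0,"tz":20,"roll":0},{"tx":0,"ty":0,"tz":11,"roll":0},{"tx":0,"ty":0,"tz":4.5,"roll":0},{"tx":0,"ty":0,"tz":0,"roll":0},{"tx":0,"ty":0,"tz":0,"roll":0},{"tx":0,"ty":0,"tz":0,"roll":0}]'
python3 - <<'E'
from h import *
go([.5398,.2403,.087],.476)
E
```

```text
t: 4.67
tool_pos: [0.5411, 0.2416, 0.0871]
tool_rot: [-3.051, -0.748, -0.006]
contact_force: [-0.9, 0.3, 1.0]
opening: 0.0663
grip_force: 0.0
t 4.67 tcp [0.5411 0.2416 0.0871] z [ 0.0036  0.0011 -1.    ] yline 0.4807 F [-0.91  0.28  0.97] open 66.3 grip 0.0
tx,ty,tz [-1.7  0.6  0.1] roll 0.004709172565665831
```

```bash
python3 -m handwheel '[{"tx":-1.6,"ty":0.6,"tz":0,"roll":0},{"tx":0,"ty":0,"tz":0,"roll":0},{"tx":0,"ty":0,"tz":0,"roll":0}]'
python3 -m handwheel '[{"tx":0,"ty":0,"tz":0,"roll":0},{"tx":0,"ty":0,"tz":0,"roll":0},{"tx":0,"ty":0,"tz":0,"roll":0},{"tx":0,"ty":0,"tz":0,"roll":0},{"tx":0,"ty":0,"tz":0,"roll":0},{"tx":0,"ty":0,"tz":0,"roll":0},{"tx":0,"ty":0,"tz":0,"roll":0},{"tx":0,"ty":0,"tz":0,"roll":0},{"tx":0,"ty":0,"tz":0,"roll":0}]' 22 35
python3 - <<'E'
from h import *
go([.5398,.2403,.087],.476)
E
```

```text
t: 4.92
tool_pos: [0.5387, 0.24, 0.0856]
tool_rot: [-3.051, -0.748, -0.002]
contact_force: [-0.5, 0.1, 0.2]
opening: 0.0661
grip_force: 0.0
t: 5.67
tool_pos: [0.5397, 0.2408, 0.0877]
tool_rot: [-3.05, -0.748, -0.005]
contact_force: [-3.2, -0.3, 9.6]
opening: 0.0263
grip_force: 34.6
t 5.67 tcp [0.5397 0.2408 0.0877] z [ 0.0027  0.0017 -1.    ] yline 0.4809 F [-3.22 -0.29  9.55] open 26.27 grip 34.59
tx,ty,tz [-0.1  0.5  0.7] roll 0.004933864126845933
```

```bash
python3 -m handwheel '[{"tx":0,"ty":0,"tz":-3,"roll":0},{"tx":0,"ty":0,"tz":-10,"roll":0},{"tx":0,"ty":0,"tz":-20,"roll":0},{"tx":0,"ty":0,"tz":-30,"roll":0},{"tx":0,"ty":0,"tz":-30,"roll":0},{"tx":0,"ty":0,"tz":-30,"roll":0},{"tx":0,"ty":0,"tz":-20,"roll":0},{"tx":0,"ty":0,"tz":-7,"roll":0},{"tx":0,"ty":0,"tz":0,"roll":0},{"tx":0,"ty":0,"tz":0,"roll":0},{"tx":0,"ty":0,"tz":0,"roll":0}]'
python3 - <<'E'
from h import *
im,d,K,T=shot("w_lift"); P=cloud(d,K,T); go([.5168,-.178,.237],.476)
i2,P2=None,None
im,d=optics.get_image("scene"); p=optics.camera_params("scene"); np.savez("pics/s1.npz",im=im,d=d); P2=cloud(d,p["mtx"],p["extrinsics"])
crop(im,p["mtx"],p["extrinsics"],[.54,.24,.23],"c_lift")
q=P2[(np.linalg.norm(P2[...,:2]-[.54,.24],axis=-1)<.03)&(P2[...,2]>.1)]
for lo in np.arange(.15,.26,.01):
    r=q[(q[:,2]>=lo)&(q[:,2]<lo+.01)]
    if len(r): print(round(lo,2),len(r),np.round(r.mean(0),4),np.round(r.min(0),3),np.round(r.max(0),3))
E
```

```text
t: 6.58
tool_pos: [0.5372, 0.2395, 0.2321]
tool_rot: [3.051, 0.748, -0.007]
contact_force: [0.3, 0.5, -0.8]
opening: 0.0266
grip_force: 34.6
t 6.63 tcp [0.5372 0.2395 0.2319] z [-0.0044 -0.0014 -1.    ] yline 0.4808 F [ 1.18 -0.97 -1.38] open 26.66 grip 34.55
tx,ty,tz [-211.2  360.7   -4.4] roll 0.004761427236963378
crop origin 281 59 scale 5
0.15 4 [0.5413 0.2346 0.1595] [0.538 0.232 0.159] [0.544 0.239 0.16 ]
0.16 24 [0.5414 0.2331 0.1654] [0.53  0.228 0.16 ] [0.546 0.24  0.17 ]
0.17 31 [0.5422 0.2327 0.1743] [0.531 0.226 0.17 ] [0.549 0.243 0.179]
0.18 92 [0.5437 0.2325 0.1877] [0.519 0.216 0.181] [0.556 0.255 0.19 ]
0.19 40 [0.5407 0.2322 0.1949] [0.524 0.226 0.19 ] [0.548 0.249 0.2  ]
0.2 34 [0.54   0.2346 0.204 ] [0.53  0.226 0.2  ] [0.547 0.246 0.209]
0.21 36 [0.5384 0.2351 0.215 ] [0.53  0.226 0.21 ] [0.546 0.249 0.219]
0.22 15 [0.5399 0.2333 0.2232] [0.532 0.227 0.221] [0.547 0.246 0.226]
0.23 49 [0.5444 0.2306 0.2355] [0.534 0.213 0.23 ] [0.555 0.258 0.24 ]
0.24 66 [0.5457 0.2301 0.2447] [0.535 0.211 0.24 ] [0.557 0.261 0.25 ]
0.25 65 [0.5468 0.2299 0.2553] [0.533 0.211 0.25 ] [0.558 0.258 0.26 ]
0.26 61 [0.5461 0.2318 0.2647] [0.534 0.211 0.26 ] [0.556 0.26  0.27 ]
```

View pics/c_lift.png

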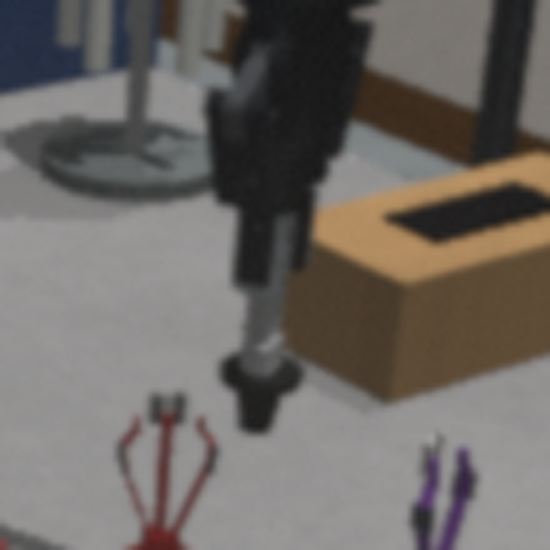

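The crop shows the stopper gripped and upright, with the collar at crop (260,372) and the plug hanging below it, clear of the decoys. Now I carry it over the flask.

```bash
python3 -m handwheel '[{"tx":-5,"ty":9,"tz":0,"roll":0},{"tx":-13,"ty":22,"tz":-2,"roll":0},{"tx":-19,"ty":32.5,"tz":-2,"roll":0},{"tx":-19,"ty":32.5,"tz":0,"roll":0},{"tx":-19,"ty":32.5,"tz":0,"roll":0},{"tx":-19,"ty":32.5,"tz":0,"roll":0},{"tx":-19,"ty":32.5,"tz":0,"roll":0},{"tx":-19,"ty":32.5,"tz":0,"roll":0},{"tx":-19,"ty":32.5,"tz":0,"roll":0},{"tx":-19,"ty":32.5,"tz":0,"roll":0},{"tx":-19,"ty":32.5,"tz":0,"roll":0},{"tx":-15,"ty":25,"tz":0,"roll":0}]'
python3 -m handwheel '[{"tx":-6,"ty":10,"tz":0,"roll":0},{"tx":-2,"ty":3,"tz":0,"roll":0},{"tx":0,"ty":0,"tz":0,"roll":0},{"tx":0,"ty":0,"tz":0,"roll":0},{"tx":0,"ty":0,"tz":0,"roll":0},{"tx":0,"ty":0,"tz":0,"roll":0}]'
python3 - <<'E'
from h import *
go([.5168,-.178,.18],.476)
E
```

```text
t: 7.68
tool_pos: [0.5174, -0.1665, 0.238]
tool_rot: [3.052, 0.745, -0.002]
contact_force: [1.1, 0.1, -1.0]
opening: 0.0264
grip_force: 34.6
t: 8.18
tool_pos: [0.5178, -0.1773, 0.2388]
tool_rot: [-3.05, -0.751, -0.0]
contact_force: [-0.3, -0.2, -1.3]
opening: 0.0264
grip_force: 34.6
t 8.18 tcp [ 0.5178 -0.1773  0.2388] z [ 0.e+00  3.e-04 -1.e+00] yline 0.4829 F [-0.33 -0.17 -1.28] open 26.39 grip 34.64
tx,ty,tz [-1.2  0.1 58.8] roll 0.006852143397247268
```

```bash
python3 -m handwheel '[{"tx":-1.2,"ty":0,"tz":10,"roll":0},{"tx":0,"ty":0,"tz":20,"roll":0},{"tx":0,"ty":0,"tz":20,"roll":0},{"tx":0,"ty":0,"tz":6,"roll":0},{"tx":0,"ty":0,"tz":0,"roll":0},{"tx":0,"ty":0,"tz":0,"roll":0},{"tx":0,"ty":0,"tz":0,"roll":0}]'
python3 - <<'E'
from h import *
go([.5168,-.178,.153],.476)
im,d=optics.get_image("scene"); p=optics.camera_params("scene")
crop(im,p["mtx"],p["extrinsics"],[.517,-.178,.115],"c_above",6,45)
go([.5168,-.178,.153],.476)
E
```

```text
t: 8.77
tool_pos: [0.5173, -0.1794, 0.1841]
tool_rot: [3.05, 0.748, 0.002]
contact_force: [0.3, 0.4, -0.5]
opening: 0.0263
grip_force: 34.7
t 8.77 tcp [ 0.5173 -0.1794  0.1841] z [ 1.9e-03 -9.0e-04 -1.0e+00] yline 0.4811 F [ 0.34  0.44 -0.46] open 26.33 grip 34.65
tx,ty,tz [ 0.2 -1.5 31.1] roll 0.005097575910450125
crop origin 113 166 scale 6
t 8.82 tcp [ 0.5174 -0.1795  0.1844] z [ 0.0024 -0.0012 -1.    ] yline 0.4809 F [-0.15 -0.38 -0.6 ] open 26.35 grip 34.65
tx,ty,tz [ 0.1 -1.7 31.4] roll 0.004949672931500615
```

View pics/c_above.png

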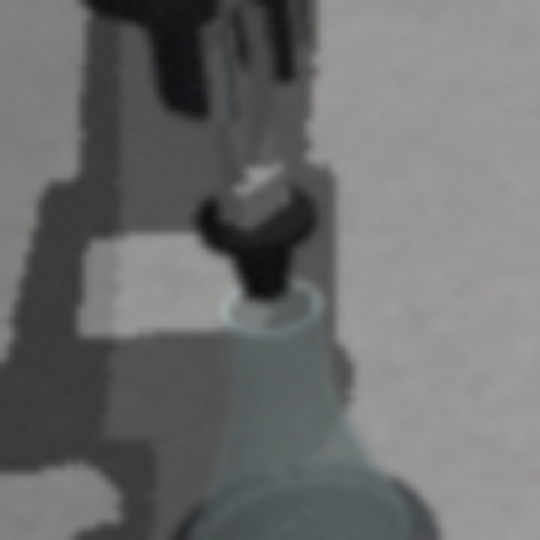

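The crop shows the plug foot at (264,293) just above the neck mouth at (273,306), about 1.5 mm to its left. That agrees with the pose error, so I correct it and lower.

```bash
python3 -m handwheel '[{"tx":0,"ty":-1.6,"tz":0,"roll":0},{"tx":0,"ty":0,"tz":5,"roll":0},{"tx":0,"ty":0,"tz":7,"roll":0},{"tx":0,"ty":0,"tz":6,"roll":0},{"tx":0,"ty":0,"tz":4,"roll":0},{"tx":0,"ty":0,"tz":2,"roll":0},{"tx":0,"ty":0,"tz":0,"roll":0},{"tx":0,"ty":0,"tz":0,"roll":0},{"tx":0,"ty":0,"tz":0,"roll":0}]'
python3 - <<'E'
from h import *
go([.5168,-.178,.153],.476)
E
```

```text
t: 9.57
tool_pos: [0.516, -0.1779, 0.1591]
tool_rot: [3.051, 0.748, 0.001]
contact_force: [0.5, 0.1, -1.4]
opening: 0.0265
grip_force: 34.7
t 9.57 tcp [ 0.516  -0.1779  0.1591] z [ 4.e-04 -2.e-04 -1.e+00] yline 0.4808 F [ 0.47  0.08 -1.35] open 26.49 grip 34.65
tx,ty,tz [0.7 0.4 6.1] roll 0.0047985143308473255
```

```bash
python3 -m handwheel '[{"tx":0.5,"ty":0.3,"tz":2,"roll":0},{"tx":0,"ty":0,"tz":2,"roll":0},{"tx":0,"ty":0,"tz":1,"roll":0},{"tx":0,"ty":0,"tz":0,"roll":0},{"tx":0,"ty":0,"tz":0,"roll":0},{"tx":0,"ty":0,"tz":0,"roll":0}]'
python3 -m handwheel '[{"tx":0,"ty":0,"tz":0.5,"roll":0},{"tx":0,"ty":0,"tz":0.5,"roll":0},{"tx":0,"ty":0,"tz":0,"roll":0},{"tx":0,"ty":0,"tz":0,"roll":0}]'
python3 - <<'E'
from h import *
go([.5168,-.178,.153],.476)
E
```

```text
t: 10.07
tool_pos: [0.5164, -0.1779, 0.1538]
tool_rot: [-3.051, -0.748, -0.0]
contact_force: [-0.3, -0.5, -1.9]
opening: 0.0265
grip_force: 34.7
t: 10.4
tool_pos: [0.5164, -0.1779, 0.1528]
tool_rot: [-3.051, -0.748, 0.0]
contact_force: [0.1, -0.5, -0.7]
opening: 0.0266
grip_force: 34.7
t 10.4 tcp [ 0.5164 -0.1779  0.1528] z [-0. -0. -1.] yline 0.4808 F [ 0.05 -0.5  -0.7 ] open 26.55 grip 34.65
tx,ty,tz [ 0.3  0.3 -0.2] roll 0.0047838975533158745
```

```bash
python3 -m handwheel '[{"tx":0,"ty":0,"tz":0.5,"roll":0},{"tx":0,"ty":0,"tz":0,"roll":0},{"tx":0,"ty":0,"tz":0,"roll":0}]'
python3 -m handwheel '[{"tx":0,"ty":0,"tz":0,"roll":0},{"tx":0,"ty":0,"tz":0,"roll":0},{"tx":0,"ty":0,"tz":0,"roll":0},{"tx":0,"ty":0,"tz":0,"roll":0},{"tx":0,"ty":0,"tz":0,"roll":0},{"tx":0,"ty":0,"tz":0,"roll":0},{"tx":0,"ty":0,"tz":0,"roll":0},{"tx":0,"ty":0,"tz":0,"roll":0},{"tx":0,"ty":0,"tz":0,"roll":0},{"tx":0,"ty":0,"tz":0,"roll":0},{"tx":0,"ty":0,"tz":0,"roll":0},{"tx":0,"ty":0,"tz":0,"roll":0}]' 66 20
python3 - <<'E'
from h import *
go([.5168,-.178,.153],.476)
im,d=optics.get_image("scene"); p=optics.camera_params("scene"); P=cloud(d,p["mtx"],p["extrinsics"])
crop(im,p["mtx"],p["extrinsics"],[.517,-.178,.14],"c_seat",6,45)
c=im.astype(int)
q=P[(np.linalg.norm(P[...,:2]-[.517,-.178],axis=-1)<.03)&(abs(P[...,2]-.110)<.005)&(c.max(-1)<60)]; print(len(q),q.mean(0),np.percentile(q[:,2],[5,50,95]),cv2.minEnclosingCircle((q[:,:2]*1000).astype(np.float32)))
E
```

```text
t: 10.65
tool_pos: [0.5166, -0.1779, 0.1528]
tool_rot: [3.051, 0.748, 0.001]
contact_force: [-1.0, 0.6, 1.5]
opening: 0.0265
grip_force: 34.9
t: 11.65
tool_pos: [0.5164, -0.1778, 0.1523]
tool_rot: [-3.051, -0.748, 0.0]
contact_force: [0.4, -0.5, -0.0]
opening: 0.0661
grip_force: 0.0
t 11.65 tcp [ 0.5164 -0.1778  0.1523] z [-0.  0. -1.] yline 0.4809 F [ 0.37 -0.53 -0.05] open 66.12 grip 0.0
tx,ty,tz [ 0.3  0.3 -0.7] roll 0.0048638821027537915
crop origin 111 155 scale 6
117 [ 0.52590309 -0.18172323  0.10946337] [0.10630441 0.10963665 0.11190487] ((519.9285278320312, -180.65234375), 18.708669662475586)
```

View pics/c_seat.png

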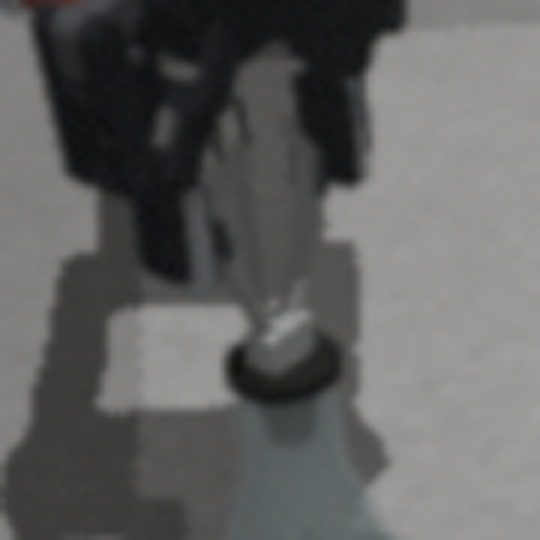

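The crop shows the collar down on the rim at (285,370), the legs sprung open and the fingers clear of them. Now I squeeze in steps while reading opening and grip force.

```bash
python3 -m handwheel '[{"tx":0,"ty":0,"tz":0,"roll":0},{"tx":0,"ty":0,"tz":0,"roll":0},{"tx":0,"ty":0,"tz":0,"roll":0},{"tx":0,"ty":0,"tz":0,"roll":0},{"tx":0,"ty":0,"tz":0,"roll":0},{"tx":0,"ty":0,"tz":0,"roll":0}]' 48 20 | tail -3
python3 -m handwheel '[{"tx":0,"ty":0,"tz":0,"roll":0},{"tx":0,"ty":0,"tz":0,"roll":0},{"tx":0,"ty":0,"tz":0,"roll":0},{"tx":0,"ty":0,"tz":0,"roll":0},{"tx":0,"ty":0,"tz":0,"roll":0},{"tx":0,"ty":0,"tz":0,"roll":0}]' 44 20 | tail -3
python3 -m handwheel '[{"tx":0,"ty":0,"tz":0,"roll":0},{"tx":0,"ty":0,"tz":0,"roll":0},{"tx":0,"ty":0,"tz":0,"roll":0},{"tx":0,"ty":0,"tz":0,"roll":0},{"tx":0,"ty":0,"tz":0,"roll":0},{"tx":0,"ty":0,"tz":0,"roll":0}]' 40 20 | tail -3
python3 -m handwheel '[{"tx":0,"ty":0,"tz":0,"roll":0},{"tx":0,"ty":0,"tz":0,"roll":0},{"tx":0,"ty":0,"tz":0,"roll":0},{"tx":0,"ty":0,"tz":0,"roll":0},{"tx":0,"ty":0,"tz":0,"roll":0},{"tx":0,"ty":0,"tz":0,"roll":0}]' 36 20
```

```text
contact_force: [-0.6, 0.6, 2.2]
opening: 0.048
grip_force: 1.8
contact_force: [-0.1, 0.9, 5.6]
opening: 0.0444
grip_force: 3.6
contact_force: [-1.1, -0.1, 6.1]
opening: 0.0401
grip_force: 4.8
t: 13.7
tool_pos: [0.517, -0.178, 0.1535]
tool_rot: [3.05, 0.748, 0.002]
contact_force: [-1.9, -0.2, 6.7]
opening: 0.036
grip_force: 6.9
```

Run:
```python
from h import *
o=ctrl.get_obs(); im,d,K,T=shot("w_sq"); crop(im,K,T,[.517,-.178,.191],"c_sq",6,48)
H=np.eye(4); a=.4809; H[:2,:2]=[[np.cos(a),-np.sin(a)],[np.sin(a),np.cos(a)]]; H[:3,3]=[o["tool_pos"][0],o["tool_pos"][1],.105]
def pix(x,y,z): c=np.linalg.inv(T)@H@np.array([x,y,z,1]); return np.round((K@c[:3]/c[2])[:2],1)
for y in(-.006,.006): print("tip12",y,pix(0,y,.086),"mark",pix(-.0095,y,.086))
# depth slice at tips
P=cloud(d,K,T)@H[:3,:3]-H[:3,3]@H[:3,:3]
m=(abs(P[...,2]-.084)<.006)&(abs(P[...,0])<.0075)&(abs(P[...,1])<.03)
ys=np.sort(P[m][:,1])*1000; print(len(ys),np.round(ys[ys<0][-8:],1),np.round(ys[ys>0][:8],1))
```

```text
crop origin 230 255 scale 6
tip12 -0.006 [294.1 303.6] mark [293.8 324.8]
tip12 0.006 [263.4 303.7] mark [263.7 324.8]
1446 [-0.1 -0.1 -0.1 -0.1 -0.1 -0.1 -0.1 -0.1] [0.3 0.3 0.3 0.3 0.3 0.3 0.3 0.3]
```

View pics/c_sq.png

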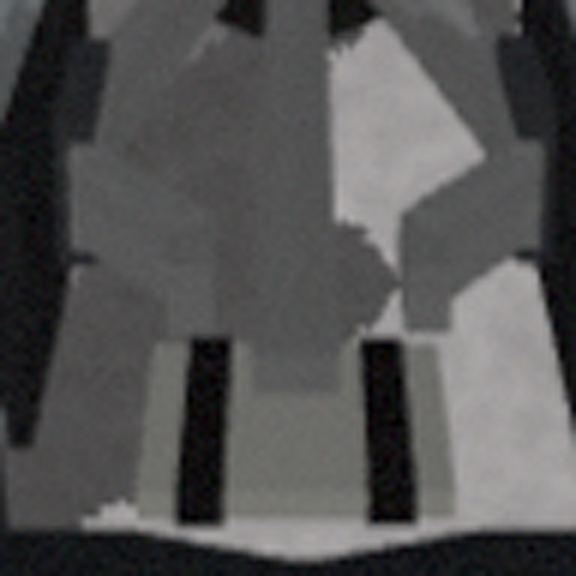

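The crop shows the inner tip edges at x≈213 and 402. That is 31.5 image pixels, where 12 mm would be 30.7, so the gap is about 12.3 mm. Both edges stand in front of the marks (205, 387). I'll let it settle, check once more and hand in.

```bash
python3 -m handwheel '[{"tx":0,"ty":0,"tz":0,"roll":0},{"tx":0,"ty":0,"tz":0,"roll":0},{"tx":0,"ty":0,"tz":0,"roll":0},{"tx":0,"ty":0,"tz":0,"roll":0},{"tx":0,"ty":0,"tz":0,"roll":0},{"tx":0,"ty":0,"tz":0,"roll":0},{"tx":0,"ty":0,"tz":0,"roll":0},{"tx":0,"ty":0,"tz":0,"roll":0}]' && python3 -c "
from station import ctrl
print(ctrl.finish_job())"
```

```text
t: 14.42
tool_pos: [0.517, -0.1781, 0.1535]
tool_rot: [3.05, 0.748, 0.002]
contact_force: [-1.0, 1.0, 7.3]
opening: 0.036
grip_force: 6.9
the job is handed in; nothing more can be done
None
```

The job is handed in: the stopper is seated in the flask with its collar on the rim, the tweezers sprang open on release, and they are now held at a gap of about 12.3 mm with 6.9 N (the hand-in call returned no verdict).

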